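Snap the pipette hanger into the rail station and keep it pressed

TASK

Fit the orange pipette hanger to the bench rail: hang it astride the rail on the yellow stretch, slide it along the rail without lifting it off until it is over the notch between the two green marks, then press it straight down past the sprung catches until the resistance suddenly gives way and it snaps home. Do not let go: finish while still pressing it down firmly against the sprung seat under it, so that it can be locked there. Leave the dish, bottle, beaker and tube where they stand.

Things in the scene. Friction and masses are not known exactly. Their poses are not given: they have to be found in the camera images.
- hanger: loose orange double-sided pipette hanger, 0.12 kg, an upside-down U standing on its two legs; same after a half turn. Origin: centre of underside, z up, x across both legs, y along the rail when hung. 104 mm tall. Legs 24 mm wide (y), z 0 to 56 mm, x 6 to 12 mm either side: a 12 mm slot for the 8 mm rail. Prongs at y +-11, z 13 to 21 mm reach x = +-42 mm
- tab (a point): grip point in the hanger's tab, 85 mm above its underside, axes as the hanger's. The tab is 14 mm thick in x, 28 mm wide in y, from 66 to 104 mm above the underside, on a roof block 24 (x) x 28 (y) mm from 56 to 66 mm: grip it from above across x, near the top
- key (a point): lowest point of the hanger's black key, on its centre line 25 mm above its underside. The key is a round bar 14 mm in diameter along x across the slot, on a neck 6 mm wide (y) below the slot's roof; it rides on the rail's top edge
- rail: fixed aluminium rail on two dark posts; origin on the bench under its middle, z up, y along it, x across. Upright strip 8 mm thick (x), 220 mm long (y +-110 mm), top edge at z = 130 mm, lower edge at 75 mm; posts 16 mm square at y = +-100 mm up to z = 86 mm, feet 70 (x) x 30 (y) mm. Between it and the hanger stand a bag sealer (raised arm up to 0.2 m tall) and a block heater (0.12 m)
- hang_zone (a point): middle of the yellow stretch (60 mm long) on the rail's top edge, at y = +50 mm of the rail; axes as the rail's
- notch (a point): middle of the notch's mouth on the rail's top edge, at rail y = -50 mm, between green marks; rail axes. Notch 18 mm wide (y); a round sprung brass catch, 6 mm down, on each side leaves 8 mm. The key's lowest point sinks 5 mm freely; the push rises to 8 N at 8 mm, then drops; from 13 mm the catches pull it down; at 21 mm it is past them and meets the seat
- seat (a joint): travel in m of the black sprung seat in the bottom of the notch: 0 when nothing presses on it (its top is then 21 mm below the rail's top), up to 0.005 fully down; about 2.5 N per mm, so fully down takes about 13 N
- petri_dish: bystander: petri dish, 64 mm across, 14 mm tall, origin at its underside
- bottle_small: bystander: small white bottle with a blue cap, 40 mm across, 75 mm tall, origin at its underside
- beaker: bystander: glass beaker, 54 mm across, 70 mm tall, origin at its underside
- tube_orange: bystander: standing tube with an orange cap, 35 mm across, 104 mm tall, origin at its underside
Mind the look-alikes: they are no part of the job. What is shaped like the hanger but blue or turquoise is not meant.

How it is judged:
By the outcome, as a careful person would: the job done as asked, in the order asked, and still so for the second after the job is handed in, while the arm keeps its last pose, push and grip.
It also fails if it takes over 51 s, if anything falls off the work surface, if the arm or the gripper's body presses on something with over 40 N, if the wrist force passes 120 N, or if a joint passes its speed limit or range.

ROBOT

A 6-joint arm with a two-finger parallel gripper is mounted at the origin on a cart in front of the work surface, level with it; the furniture and walls round the work are solid. World frame = base frame: x ahead of the robot, y to its left, z up, the work surface at z = 0. Lengths are in m, angles in rad, forces in N, time in s.
With the tool pointing down it reaches from about 0.375 to 0.925 m from the base axis. Payload 5.7 kg.
Tool frame: the origin (TCP) lies at the very end of the fingers, on their centre line; the grasp point (between the pads) lies 19 mm behind it; z points along the fingers, y is the direction in which the jaws open and shut (so a half turn about z gives the same grasp; the last joint's range is limited). The gripper opens to 85 mm and grips with 20 to 120 N. Pads are 22 mm wide; open, the fingers measure 114 mm over their backs; the gripper's body (76 mm by 85 mm) begins 54 mm behind the grasp point. The pads swing forward as they close: fully open they stand 13 mm farther back than shut.
Start: joints at [1.162, 0.359, 1.51, -0, 1.272, -0.115], TCP at [0.174, 0.574, 0.231] pointing down, gripper open.
Joint ranges: [-2.97, 2.97], [-1.01, 2.36], [0.21, 2.38], [-0.96, 4.11], [0.2, 2.71], [-2.98, 2.98]. Speed limits (rad/s): [2.39, 2.39, 3.14, 3.14, 3.14, 3.14].

INTERFACE

Orientations are given as a unit quaternion [x, y, z, w].
In Python, from station import * gives the robot as it stands.
- The arm moves only by the tool servo_tool, never from a script. Its arguments are lists of equal length, an entry for each row: "dp": the shift along the tool's x, y, z in m, a list of three; "twist": the turn, a rotation vector about the tool's x, y, z in degrees, a list of three; "fingers": the finger opening in m, from 0 to 0.0854. In form: {"dp": [[dx, dy, dz], ...], "twist": [[ax, ay, az], ...], "fingers": [fingers, ...]}. A call has exactly 5 rows; each row shifts and turns the commanded pose from where the row before left it, along the tool's axes as they then stand; what a row does not reach is not made up. A row lasts 1/10 s, in which the tool goes at most 50 mm and 8.59 degrees, less where a joint would pass 70% of its speed; a pose out of reach is approached as far as the arm can. A call is refused whole if a number of a shift passes 0.05 or a number of a turn 8.59, either way. A call with a gripper value outside its range is refused whole. The fingers move at their own pace and stop on an object; "grip_force" is the grip in N (left out, the last holds). Time passes only in rows, so rows that do not move let the fingers close, or fill a call up. It gives the time, the measured TCP pose, the force and the opening at its end, in the units of the state.
- state(): the state, without advancing time (a new reading comes with each control period).
- get_image(name): name is "side" or "top"; returns (picture, depth): 420x560x3 uint8, red, green, blue; 420x560 float32, m along the optical axis (not along the pixel's ray), 0 where there is no reading.
- camera_params(name): a dict with "K" (3x3 intrinsics, pixels), "R" (3x3) and "t" (3): a world point X has camera coordinates R X + t. Camera axes: x right, y down, z forward; pixel columns grow to the right and rows downward; lengths in m; the calibration is good to about 2 mm. A picture is of the moment at which its call begins. camera_params takes no time and is no camera call.
- job_done(): hands the job in, once; it reports no verdict.
The state is a dict: "clock": time; "joints": joint angles; "qd": joint speeds; "effort": joint torques, N m; "eef_pos": TCP position; "tcp_rot": TCP orientation; "wrist_force": force on the tool from outside, world axes, zero at the start; "torque": the same for the moment, N m; "gripper_width": finger opening in m.
Only numpy, scipy, OpenCV 4.12 (cv2) and the standard library are available. Lean on these libraries where they do the work, as an engineer would, in place of code of your own. Each camera call takes 0.05 s, during which the arm holds its last target.

## Working session

There is one attempt and no reset: what is moved stays moved. The work goes in short steps, Python scripts to look and compute and a tool call to move; the robot and the scene stay as the last step left them, time stands still between calls to the robot, and variables do not carry over. Pictures are saved under pics/ and viewed, and the job is handed in when it is done.

Besides the shell and the picture viewer there is one more tool, called after "Request:" as name(argument=value, ...) on one line, values as JSON. servo_tool: Moves the arm, as the interface text tells. Its arguments: {"type":"object","properties":{"dp":{"type":"array"},"twist":{"type":"array"},"fingers":{"type":"array"},"grip_force":{"type":"number"}},"required":["dp","twist","fingers"]}

```bash
ls; mkdir -p pics; python3 - <<'E'
from station import *
import cv2,numpy as np
s=state();print({k:np.round(v,4) for k,v in s.items()})
for n in("side","top"):
    p,d=get_image(n);cv2.imwrite(f"pics/{n}0.png",p[:,:,::-1]);np.save(f"pics/{n}0.npy",d);c=camera_params(n);np.savez(f"pics/{n}cam.npz",**c);print(n,c)
E
```

```text
pics
{'clock': np.float64(0.0), 'joints': array([ 1.1619,  0.3595,  1.5115,  0.    ,  1.2725, -0.1151]), 'qd': array([-0.0004, -0.0008, -0.001 , -0.0009,  0.    , -0.0014]), 'effort': array([-2.10000e-03, -5.27617e+01, -2.78621e+01, -6.00000e-04,
        1.31000e-02,  0.00000e+00]), 'eef_pos': array([0.1735, 0.5736, 0.2305]), 'tcp_rot': array([ 1.464e-01,  9.892e-01, -9.000e-04, -2.000e-04]), 'wrist_force': array([-0.998 ,  0.6817,  0.154 ]), 'torque': array([-0.0007,  0.0045,  0.0556]), 'gripper_width': np.float64(0.0852)}
side {'K': array([[435.10588529,   0.        , 275.79995554],
       [  0.        , 435.10588529, 215.55831111],
       [  0.        ,   0.        ,   1.        ]]), 'R': array([[ 0.99308533, -0.11616472, -0.01694938],
       [-0.08580691, -0.61973426, -0.7801068 ],
       [ 0.08011678,  0.77616699, -0.62541674]]), 't': array([-0.53852463,  0.10754747,  1.23108707])}
top {'K': array([[483.32381069,   0.        , 274.98238595],
       [  0.        , 483.32381069, 206.77156454],
       [  0.        ,   0.        ,   1.        ]]), 'R': array([[-0.01899888, -0.99977829,  0.00907864],
       [-0.99665734,  0.0182164 , -0.07963867],
       [ 0.07945563, -0.01056134, -0.99678245]]), 't': array([1.47239059e-04, 5.72322983e-01, 1.56405551e+00])}
```

View pics/side0.png

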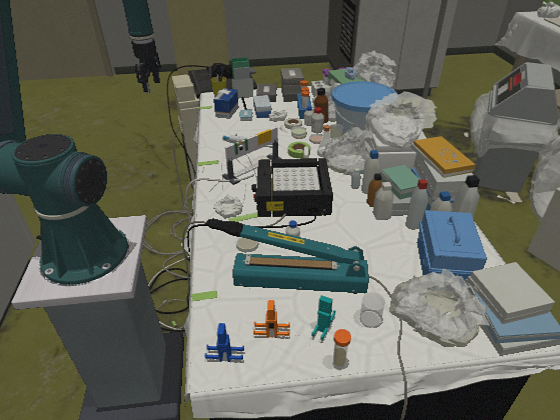

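View pics/top0.png

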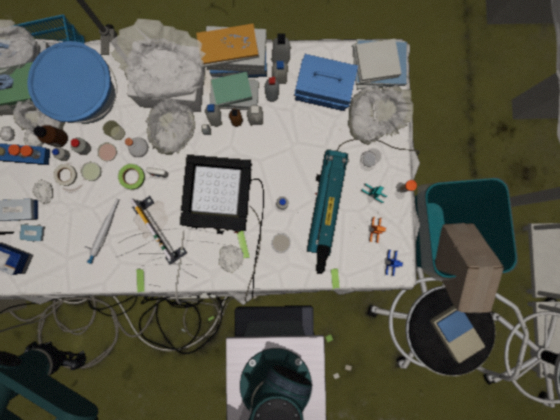

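The orange hanger is at about (271,320) in side and (376,229) in top. The rail, with its yellow stretch, is at (250,155) in side and (158,230) in top. The blue and turquoise look-alikes stand next to the hanger.

```bash
python3 - <<'E'
import cv2,numpy as np
s=cv2.imread('pics/side0.png');t=cv2.imread('pics/top0.png')
a=cv2.resize(s[115:195,205:295],None,fx=4,fy=4,interpolation=2)
b=cv2.resize(s[285:365,230:320],None,fx=4,fy=4,interpolation=2)
c=cv2.resize(t[190:270,115:205],None,fx=4,fy=4,interpolation=2)
d=cv2.resize(t[190:270,335:425],None,fx=4,fy=4,interpolation=2)
for im in(a,b,c,d): 
  pass
im=np.vstack([np.hstack([a,b]),np.hstack([c,d])]);im=im[:600] if 0 else cv2.resize(im,(675,600));cv2.imwrite('pics/crops.png',im)
E
```

```text
(no output)
```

View pics/crops.png

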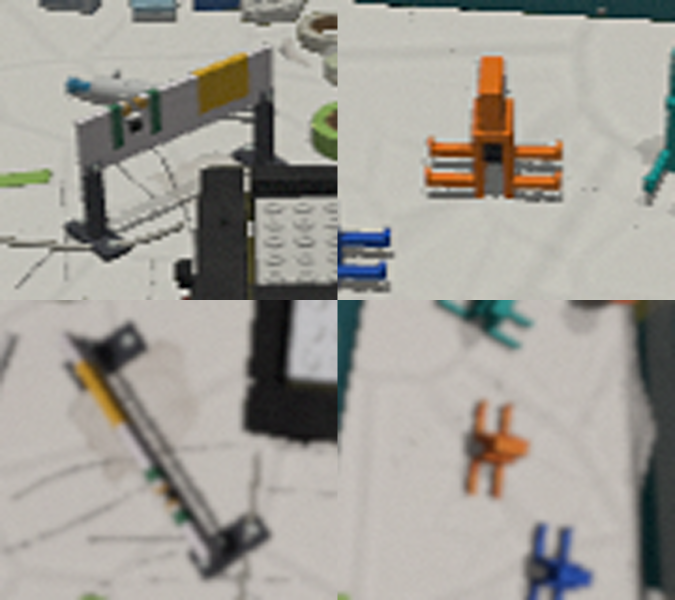

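```bash
cat > h.py <<'E'
import cv2,numpy as np
def cam(n): return dict(np.load(f'pics/{n}cam.npz'))
def cloud(n,d):
    c=cam(n);K,R,t=c['K'],c['R'],c['t'];v,u=np.mgrid[:420,:560]
    X=np.stack([(u-K[0,2])/K[0,0]*d,(v-K[1,2])/K[1,1]*d,d],-1)
    return (X-t)@R
def plane(n,uv,z):
    c=cam(n);uv=np.atleast_2d(uv).astype(float);C=-c['R'].T@c['t']
    r=np.c_[(uv-[c['K'][0,2],c['K'][1,2]])/c['K'][0,0],np.ones(len(uv))]@c['R']
    return C+r*((z-C[2])/r[:,2])[:,None]
def proj(n,X):
    c=cam(n);q=np.atleast_2d(X)@c['R'].T+c['t'];return q[:,:2]/q[:,2:]*c['K'][0,0]+[c['K'][0,2],c['K'][1,2]]
E
python3 - <<'E'
from h import *
np.set_printoptions(precision=4,suppress=True)
for n in('side','top'):
    im=cv2.imread(f'pics/{n}0.png');d=np.load(f'pics/{n}0.npy');P=cloud(n,d);hsv=cv2.cvtColor(im,40)
    c=cam(n);print(n,'C',-c['R'].T@c['t'])
    H,S,V=[hsv[...,i].astype(int) for i in range(3)]
    w=(P[...,0]>.3)&(P[...,0]<.95)
    for nm,m in(('orange',(H>=5)&(H<=16)&(S>150)&(V>80)),('yellow',(H>=17)&(H<=26)&(S>150)&(V>80)),('green',(H>=65)&(H<=90)&(S>60)),('blue',(H>=108)&(H<=125)&(S>150))):
        k,l,st,ce=cv2.connectedComponentsWithStats(m.astype(np.uint8))
        for i in range(1,k):
            if st[i,4]<8: continue
            q=P[(l==i)&(d>0)]
            if len(q)==0: continue
            md=np.median(q,0)
            if nm in('blue',) and abs(md[1]+.35)>.15: continue
            print(nm,st[i],ce[i].round(1),md,'z',np.percentile(q[:,2],[2,98]))
    # high points near rail
    m=(P[...,2]>.12)&(P[...,2]<.145)&(abs(P[...,1]-.3)<.2)&(P[...,0]>.3)&(P[...,0]<.75)
    q=P[m];print('rail pts',len(q))
    if n=='side': u=(slice(115,195),slice(205,295))
    else: u=(slice(190,270),slice(115,205))
    mm=np.zeros(d.shape,bool);mm[u]=True;mm&=m
    q=P[mm];v=np.argwhere(mm)
    vx,vy,x0,y0=cv2.fitLine(q[:,:2].astype(np.float32),cv2.DIST_HUBER,0,.01,.01).ravel();s=(q[:,:2]-[x0,y0])@[vx,vy]
    e=(q[:,:2]-[x0,y0])@[-vy,vx];print(len(q),vx,vy,x0,y0,'angle',np.degrees(np.arctan2(vy,vx)),np.percentile(s,[0,2,98,100]),e.std(),q[:,2].max())
E
```

```text
side C [ 0.4454 -0.9514  0.8447]
orange [300  80   8   6  37] [303.7  82.6] [0.7693 0.876  0.1053] z [0.0959 0.1099]
orange [301  87   9  10  68] [304.8  91.3] [0.7574 0.7697 0.1074] z [0.0975 0.1117]
orange [320  97   5   5  11] [322.2  98.3] [0.8149 0.6968 0.1079] z [0.1013 0.1127]
orange [371 180  10   9  53] [376. 184.] [0.8633 0.1033 0.0839] z [0.0746 0.0944]
orange [254 300  36  38 425] [271.  321.9] [ 0.4926 -0.3461  0.0351] z [0.0083 0.1057]
orange [334 329  17  18 227] [342.2 337.3] [ 0.6273 -0.4401  0.1039] z [0.0945 0.1069]
yellow [257 129  14  16 145] [264.  136.3] [0.5495 0.3996 0.115 ] z [0.0906 0.1316]
yellow [ 414  136   61   38 1128] [443.6 154.5] [1.0631 0.1145 0.1641] z [0.1505 0.1674]
yellow [267 201  16  10 104] [273.9 205.7] [0.5444 0.082  0.048 ] z [0.0343 0.0671]
yellow [268 232  36  12 129] [286.  237.6] [ 0.55   -0.1712  0.146 ] z [0.1352 0.1552]
green [   0    0   27  142 1105] [11.8 75.1] [-0.0805  0.1652  0.456 ] z [0.3116 0.6087]
green [123   0  30  36 612] [137.5  17.1] [0.1771 0.5432 0.4838] z [0.4348 0.5327]
green [231  57  19  23 195] [238.9  63.3] [
[... 4541 characters left out ...]
.3387 -0.8392 -0.1306] z [-0.1481 -0.1153]
green [   0  349   98   71 2265] [ 42.  390.1] [0.1746 0.4606 0.6443] z [0.4432 0.7017]
green [241 350  69  59 832] [267.9 370. ] [0.0592 0.0363 0.0176] z [0.0074 0.2471]
green [283 377  10   4  15] [287.9 378.8] [ 0.1009 -0.0325  0.3239] z [0.318 0.33 ]
green [250 382  56  38 357] [272.4 399.9] [0.0512 0.0226 0.3346] z [0.2474 0.3463]
green [304 384   7   3  11] [307.3 385.1] [ 0.0786 -0.0856  0.3002] z [0.2891 0.3136]
blue [391 259  11   9  57] [395.3 263. ] [ 0.3843 -0.3814  0.1014] z [0.0583 0.1095]
rail pts 238
230 0.8379391 0.5457638 0.52865857 0.38816145 angle 33.07687 [-0.1364 -0.131   0.0794  0.0827] 0.019679314951947385 0.13732993080381672
```

```bash
python3 - <<'E'
import cv2,numpy as np
s=cv2.imread('pics/side0.png');t=cv2.imread('pics/top0.png')
def z(im,r,c,h,w,f,nm):
    o=cv2.resize(im[r:r+h,c:c+w],None,fx=f,fy=f,interpolation=0)
    for i in range(0,w,10): cv2.putText(o,str(c+i),(i*f,9),0,.35,(0,0,255));o[:,i*f]=o[:,i*f]//2
    for i in range(0,h,10): cv2.putText(o,str(r+i),(0,i*f+9),0,.35,(0,0,255));o[i*f]=o[i*f]//2
    return o
cv2.imwrite('pics/z1.png',z(s,122,220,48,62,12,0))
cv2.imwrite('pics/z2.png',z(t,200,128,66,66,9,0))
cv2.imwrite('pics/z3.png',np.hstack([z(s,296,248,48,44,9,0),z(t,212,360,48,40,9,0)]))
E
```

```text
(no output)
```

View pics/z1.png

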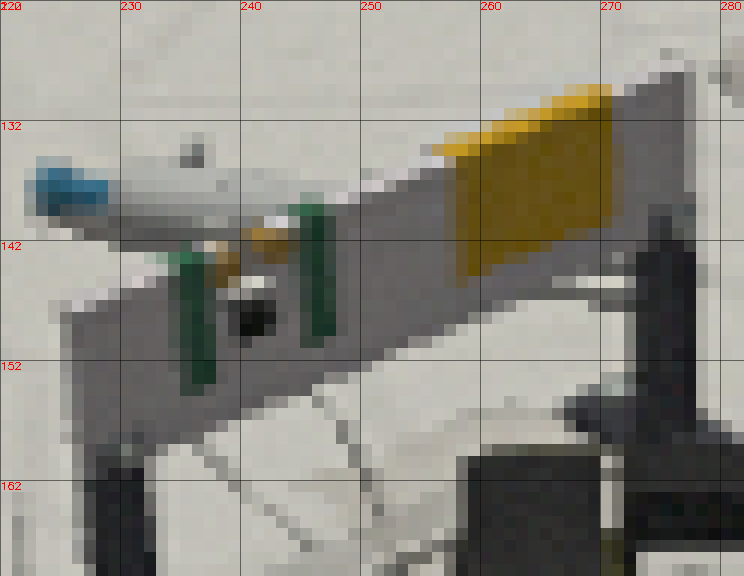

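View pics/z2.png

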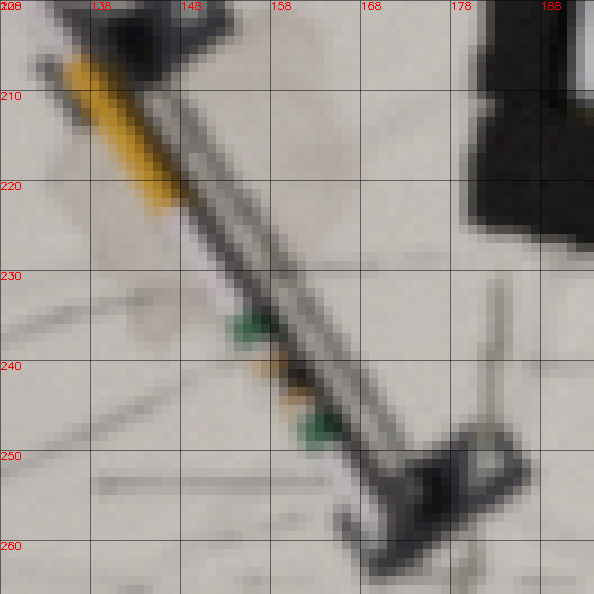

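View pics/z3.png

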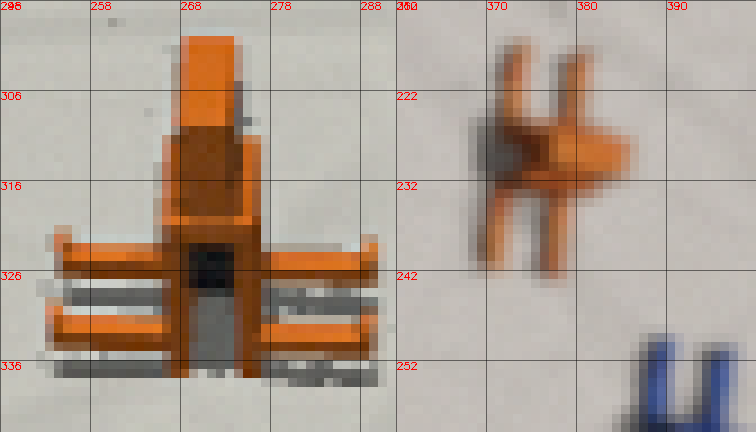

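```bash
python3 - <<'E'
from h import *
np.set_printoptions(precision=4,suppress=True)
# near top edge, side
a=plane('side',[[225.5,147.5],[277.4,127.5]],.13);print('side near edge ends',a,np.linalg.norm(a[1]-a[0]))
dv=(a[1]-a[0])/np.linalg.norm(a[1]-a[0]);print('ang',np.degrees(np.arctan2(dv[1],dv[0])))
y=plane('side',[[257.5,134.5],[270.7,129.2]],.13);print('yellow near',y,(y-a[0])@dv)
g=plane('side',[[235.3,143.2],[246,139.3]],.13);print('green near',g,(g-a[0])@dv)
# top view: top strip centre: yellow strip ends & green centres
for nm,uv in(('yel',[[136.9,206.7],[146.2,222.3]]),('grn',[[155.3,235.8],[162.7,247.5]]),('end',[[133.5,207-.5],[168.0,261]])):
    q=plane('top',uv,.13);print(nm,q.round(4),np.linalg.norm(q[1]-q[0]),np.degrees(np.arctan2(*(q[0]-q[1])[[1,0]])))
# masks
im=cv2.imread('pics/top0.png');hsv=cv2.cvtColor(im,40).astype(int);H,S,V=hsv[...,0],hsv[...,1],hsv[...,2]
m=(H>=15)&(H<=28)&(S>110)&(V>150);m[:,:125]=0;m[:,155:]=0;m[:200]=0;m[230:]=0
v,u=np.nonzero(m);q=plane('top',np.c_[u,v],.13)[:,:2];print('bright yellow',len(u),q.mean(0),cv2.fitLine(q.astype(np.float32),2,0,.01,.01).ravel())
# hanger
for z in(.104,):
  print('tab top side',plane('side',[[267.6,299.5],[273.5,299.5],[267.6,309.5],[273.2,309.5]],z))
  t=plane('side',[[267.6,299.5],[273.5,299.5],[267.6,309.5],[273.2,309.5]],z);print(t.mean(0))
# prong tips top view, z=.021 (top)
uv=np.array([[373,217],[380.3,218.3],[370.2,241.5],[377,242.5]]);q=plane('top',uv,.017);print('prong tips',q,q.mean(0),np.linalg.norm(q[0]-q[2]),np.linalg.norm(q[0]-q[1]))
for i in(0,1): d=q[i]-q[i+2];print(np.degrees(np.arctan2(d[1],d[0])))
# prong ends side view top edge z=.021
uv=np.array([[253.2,322],[289.2,322.5],[252.5,331],[289.2,331]]);q=plane('side',uv,.021);print(q,q.mean(0))
for i in(0,2): d=q[i+1]-q[i];print(np.degrees(np.arctan2(d[1],d[0])))
P=cloud('top',np.load('pics/top0.npy'));m=(P[...,2]>.09)&(P[...,2]<.115)&(abs(P[...,0]-.49)<.05)&(abs(P[...,1]+.34)<.04);print('top cloud',m.sum(),P[m].mean(0))
P=cloud('side',np.load('pics/side0.npy'));m=(P[...,2]>.098)&(P[...,2]<.112)&(abs(P[...,0]-.49)<.05)&(abs(P[...,1]+.34)<.04);print('side cloud',m.sum(),P[m].mean(0))
E
```

```text
side near edge ends [[0.4151 0.3122 0.13  ]
 [0.6    0.426  0.13  ]] 0.21710812000356836
ang 31.61184264062289
yellow near [[0.5264 0.3852 0.13  ]
 [0.5753 0.4169 0.13  ]] [0.1331 0.1913]
green near [[0.4482 0.336  0.13  ]
 [0.4852 0.3573 0.13  ]] [0.0407 0.0834]
yel [[0.5716 0.4121 0.13  ]
 [0.5234 0.3837 0.13  ]] 0.055948257449101556 30.532177984510426
grn [[0.4818 0.356  0.13  ]
 [0.446  0.3336 0.13  ]] 0.0423002081012689 32.00990439381412
end [[0.5724 0.4225 0.13  ]
 [0.4049 0.3176 0.13  ]] 0.1975995836540187 32.0518559479294
bright yellow 44 [0.5476 0.4006] [0.8392 0.5437 0.5476 0.4006]
tab top side [[ 0.4882 -0.3223  0.104 ]
 [ 0.5011 -0.324   0.104 ]
 [ 0.4854 -0.3498  0.104 ]
 [ 0.4973 -0.3513  0.104 ]]
[ 0.493  -0.3368  0.104 ]
prong tips [[ 0.533  -0.333   0.017 ]
 [ 0.5282 -0.3569  0.017 ]
 [ 0.4526 -0.3209  0.017 ]
 [ 0.4489 -0.3432  0.017 ]] [ 0.4907 -0.3385  0.017 ] 0.08122759582523094 0.024411777941223917
-8.523950253918452
-9.834640879761137
[[ 0.453  -0.3144  0.021 ]
 [ 0.5357 -0.3266  0.021 ]
 [ 0.4495 -0.3393  0.021 ]
 [ 0.5324 -0.35    0.021 ]] [ 0.4926 -0.3326  0.021 ]
-8.390252279516693
-7.388270000825681
top cloud 47 [ 0.4925 -0.3356  0.1023]
side cloud 77 [ 0.492  -0.3395  0.1036]
```

Two views and depth agree on the layout:

| Item | Position (m) | Angle |
|---|---|---|
| Hanger | about (0.492, -0.337), tab top z 0.103 | yaw about -8.5° |
| Notch | about (0.4645, 0.3475) | |
| Yellow middle | about (0.548, 0.401) | |
| Rail direction | | about 32° |

The measured yellow-to-notch distance is 99 mm, against 100 mm expected. I'll move now.

```bash
cat > plan.py <<'E'
import sys,numpy as np
from scipy.spatial.transform import Rotation as R
from station import *
np.set_printoptions(precision=4,suppress=True)
def st():
    s=state();r=R.from_quat(s['tcp_rot']);M=r.as_matrix()
    print('t',round(float(s['clock']),2),'p',np.round(s['eef_pos'],4),'yawY',np.degrees(np.arctan2(M[1,1],M[0,1])).round(2),'z',M[:,2].round(4),'F',np.round(s['wrist_force'],2),'T',np.round(s['torque'],3),'w',round(float(s['gripper_width']),4),'j',np.round(s['joints'],2));return s
def plan(target,yaw=None,step=.045,turn=8.5):
    s=st();r=R.from_quat(s['tcp_rot']);p=np.array(s['eef_pos'],float);M=r.as_matrix()
    y0=np.degrees(np.arctan2(M[1,1],M[0,1]));dy=0 if yaw is None else (yaw-y0+180)%360-180
    # goal orientation: exactly down with tool y at yaw
    a=np.radians(y0+dy);Y=np.array([np.cos(a),np.sin(a),0]);Z=np.array([0,0,-1.]);G=R.from_matrix(np.c_[np.cross(Y,Z),Y,Z])
    rel=(r.inv()*G).as_rotvec(degrees=True)
    d=np.array(target)-p
    n=int(max(np.ceil(np.linalg.norm(d)/step),np.ceil(np.linalg.norm(rel)/turn),1))
    print('n',n,'d',d,'rel',rel)
    dp=[]; tw=[]
    for i in range(n):
        q=(r*R.from_rotvec(rel*i/n,degrees=True)) ; dp.append(np.round(q.inv().apply(d/n),4).tolist());tw.append(np.round(rel/n,2).tolist())
    for i in range(0,n,5): print(dp[i:i+5],tw[i:i+5])
if __name__=='__main__':
    a=[float(x) for x in sys.argv[1:]]
    plan(a[:3],a[3] if len(a)>3 else None,*(a[4:]))if a else st()
E
python3 plan.py .46 .25 .32
```

```text
t 0.1 p [0.1735 0.5737 0.2305] yawY 73.17 z [-0.0006 -0.0015 -1.    ] F [ 0.35 -0.89 -0.23] T [-0.017 -0.028 -0.011] w 0.0854 j [ 1.16  0.36  1.51 -0.    1.27 -0.12]
n 10 d [ 0.2865 -0.3237  0.0895] rel [-0.0944 -0.0098 -0.    ]
[[-0.0368, -0.0227, -0.0089], [-0.0368, -0.0227, -0.0089], [-0.0368, -0.0227, -0.0089], [-0.0368, -0.0227, -0.0089], [-0.0368, -0.0227, -0.0089]] [[-0.01, -0.0, -0.0], [-0.01, -0.0, -0.0], [-0.01, -0.0, -0.0], [-0.01, -0.0, -0.0], [-0.01, -0.0, -0.0]]
[[-0.0368, -0.0227, -0.0089], [-0.0368, -0.0227, -0.0089], [-0.0368, -0.0227, -0.0089], [-0.0368, -0.0227, -0.0089], [-0.0368, -0.0227, -0.0089]] [[-0.01, -0.0, -0.0], [-0.01, -0.0, -0.0], [-0.01, -0.0, -0.0], [-0.01, -0.0, -0.0], [-0.01, -0.0, -0.0]]
```

Request:
servo_tool(dp=[[-0.037,-0.023,-0.018],[-0.037,-0.023,-0.018],[-0.037,-0.023,-0.018],[-0.037,-0.023,-0.018],[-0.037,-0.023,-0.018]], twist=[[0,0,0],[0,0,0],[0,0,0],[0,0,0],[0,0,0]], fingers=[0.06,0.06,0.06,0.06,0.06])

```text
clock: 0.6
eef_pos: [0.3181, 0.409, 0.3217]
tcp_rot: [0.146, 0.989, -0.0, -0.0]
wrist_force: [0.1, 1.4, -0.7]
gripper_width: 0.0596
```

Request:
servo_tool(dp=[[-0.037,-0.023,0],[-0.037,-0.023,0],[-0.037,-0.023,0],[-0.037,-0.023,0],[-0.037,-0.023,0]], twist=[[0,0,0],[0,0,0],[0,0,0],[0,0,0],[0,0,0]], fingers=[0.06,0.06,0.06,0.06,0.06])

```text
clock: 1.1
eef_pos: [0.4619, 0.2454, 0.3211]
tcp_rot: [0.146, 0.989, -0.0, -0.0]
wrist_force: [0.1, 0.8, -0.3]
gripper_width: 0.06
```

```bash
python3 plan.py .492 -.337 .25 -8.5
```

```text
t 1.1 p [0.4619 0.2454 0.3211] yawY 73.16 z [-0.0005 -0.0002 -1.    ] F [ 0.09  0.76 -0.29] T [0.032 0.011 0.005] w 0.06 j [ 0.36  0.17  1.54  0.    1.42 -0.92]
n 14 d [ 0.0301 -0.5824 -0.0711] rel [-0.0317 -0.0089 81.6644]
[[-0.0141, -0.0392, 0.0051], [-0.018, -0.0376, 0.0051], [-0.0217, -0.0355, 0.0051], [-0.0252, -0.0331, 0.0051], [-0.0285, -0.0304, 0.0051]] [[-0.0, -0.0, 5.83], [-0.0, -0.0, 5.83], [-0.0, -0.0, 5.83], [-0.0, -0.0, 5.83], [-0.0, -0.0, 5.83]]
[[-0.0314, -0.0273, 0.0051], [-0.034, -0.024, 0.0051], [-0.0363, -0.0204, 0.0051], [-0.0382, -0.0166, 0.0051], [-0.0397, -0.0127, 0.0051]] [[-0.0, -0.0, 5.83], [-0.0, -0.0, 5.83], [-0.0, -0.0, 5.83], [-0.0, -0.0, 5.83], [-0.0, -0.0, 5.83]]
[[-0.0408, -0.0086, 0.0051], [-0.0414, -0.0044, 0.0051], [-0.0417, -0.0002, 0.0051], [-0.0415, 0.0041, 0.0051]] [[-0.0, -0.0, 5.83], [-0.0, -0.0, 5.83], [-0.0, -0.0, 5.83], [-0.0, -0.0, 5.83]]
```

Request:
servo_tool(dp=[[-0.014,-0.039,0],[-0.018,-0.038,0],[-0.022,-0.036,0],[-0.025,-0.033,0],[-0.029,-0.03,0]], twist=[[0,0,5.8],[0,0,5.8],[0,0,5.8],[0,0,5.8],[0,0,5.8]], fingers=[0.06,0.06,0.06,0.06,0.06])

```text
clock: 1.6
eef_pos: [0.472, 0.0369, 0.321]
tcp_rot: [0.391, 0.92, -0.0, -0.0]
wrist_force: [0.1, -0.1, 0.1]
gripper_width: 0.0601
```

Request:
servo_tool(dp=[[-0.031,-0.027,0],[-0.034,-0.024,0],[-0.036,-0.02,0],[-0.038,-0.017,0],[-0.04,-0.013,0]], twist=[[0,0,5.8],[0,0,5.8],[0,0,5.8],[0,0,5.8],[0,0,5.8]], fingers=[0.06,0.06,0.06,0.06,0.06])

```text
clock: 2.1
eef_pos: [0.4833, -0.1704, 0.321]
tcp_rot: [0.609, 0.793, -0.0, -0.0]
wrist_force: [0.8, -0.3, 0.1]
gripper_width: 0.0602
```

```bash
python3 plan.py .492 -.337 .18 -8.5
```

```text
t 2.1 p [ 0.4833 -0.1704  0.321 ] yawY 14.92 z [-0.0005  0.0003 -1.    ] F [ 0.76 -0.32  0.14] T [0.009 0.026 0.025] w 0.0602 j [-0.47  0.16  1.56  0.    1.42 -0.73]
n 5 d [ 0.0087 -0.1666 -0.141 ] rel [-0.0281 -0.02   23.42  ]
[[-0.0327, -0.0069, 0.0282], [-0.0331, -0.0042, 0.0282], [-0.0333, -0.0015, 0.0282], [-0.0334, 0.0012, 0.0282], [-0.0331, 0.004, 0.0282]] [[-0.01, -0.0, 4.68], [-0.01, -0.0, 4.68], [-0.01, -0.0, 4.68], [-0.01, -0.0, 4.68], [-0.01, -0.0, 4.68]]
```

Request:
servo_tool(dp=[[-0.033,-0.007,0.01],[-0.033,-0.004,0.02],[-0.033,-0.002,0.035],[-0.033,0.001,0.036],[-0.033,0.004,0.04]], twist=[[0,0,4.7],[0,0,4.7],[0,0,4.7],[0,0,4.7],[0,0,4.6]], fingers=[0.06,0.06,0.06,0.06,0.06])

```text
clock: 2.6
eef_pos: [0.4924, -0.3351, 0.1807]
tcp_rot: [0.757, 0.653, 0.0, 0.0]
wrist_force: [0.6, 0.2, 0.4]
gripper_width: 0.0602
```

```bash
python3 - <<'E'
from station import *
import cv2,numpy as np
for n in("side","top"):
    p,d=get_image(n);cv2.imwrite(f"pics/{n}1.png",p[:,:,::-1]);np.save(f"pics/{n}1.npy",d)
s=cv2.imread('pics/side1.png')[260:370,200:340];t=cv2.imread('pics/top1.png')[170:280,330:440]
cv2.imwrite('pics/c1.png',np.hstack([cv2.resize(s,(560,440)),]));cv2.imwrite('pics/c1t.png',cv2.resize(t,(440,440)))
E
python3 plan.py .492 -.337 .07 -8.5
```

```text
t 2.7 p [ 0.4895 -0.3351  0.1759] yawY -8.5 z [-0.0073  0.0046 -1.    ] F [-1.73  2.12 -0.15] T [-0.024  0.04  -0.014] w 0.0604 j [-0.72  0.41  1.58 -0.    1.16 -0.57]
n 3 d [ 0.0025 -0.0019 -0.1059] rel [-0.4508 -0.1989 -0.0054]
[[-0.0006, 0.0012, 0.0353], [-0.0006, 0.0011, 0.0353], [-0.0006, 0.001, 0.0353]] [[-0.15, -0.07, -0.0], [-0.15, -0.07, -0.0], [-0.15, -0.07, -0.0]]
```

View pics/c1.png

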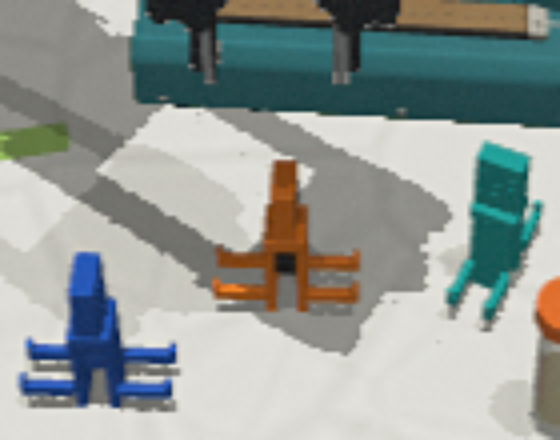

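View pics/c1t.png

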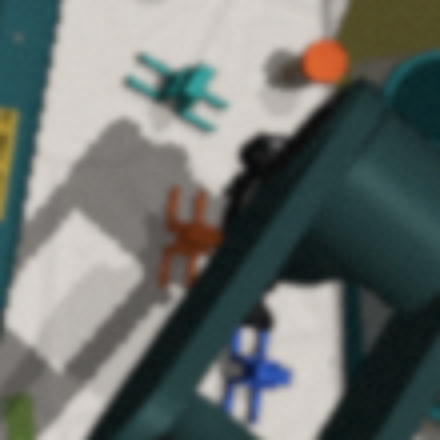

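Request:
servo_tool(dp=[[0,0,0.03],[0,0,0.03],[0,0,0.03],[0,0,0.018],[0,0,0]], twist=[[0,0,0],[0,0,0],[0,0,0],[0,0,0],[0,0,0]], fingers=[0.06,0.06,0.06,0.06,0.06])

```text
clock: 3.2
eef_pos: [0.4908, -0.3315, 0.0718]
tcp_rot: [0.756, 0.655, -0.0, -0.003]
wrist_force: [-0.3, -0.1, 1.4]
gripper_width: 0.06
```

```bash
python3 plan.py .492 -.337 .07 -8.5; python3 - <<'E'
from station import *
import cv2,numpy as np
from h import *
s=state();print(proj('side',s['eef_pos']))
p,d=get_image("side");cv2.imwrite("pics/side2.png",p[:,:,::-1])
cv2.imwrite('pics/c2.png',cv2.resize(p[260:370,200:340,::-1],(560,440)))
E
```

```text
t 3.2 p [ 0.4908 -0.3315  0.0718] yawY -8.18 z [-0.0041  0.0036 -1.    ] F [-0.28 -0.14  1.42] T [ 0.093  0.008 -0.023] w 0.06 j [-0.71  0.53  1.68  0.    0.94 -0.57]
n 1 d [ 0.0012 -0.0055 -0.0018] rel [-0.2636 -0.171   0.3214]
[[-0.0052, 0.002, 0.0018]] [[-0.26, -0.17, 0.32]]
[[269.59295144 312.1375633 ]]
```

View pics/c2.png

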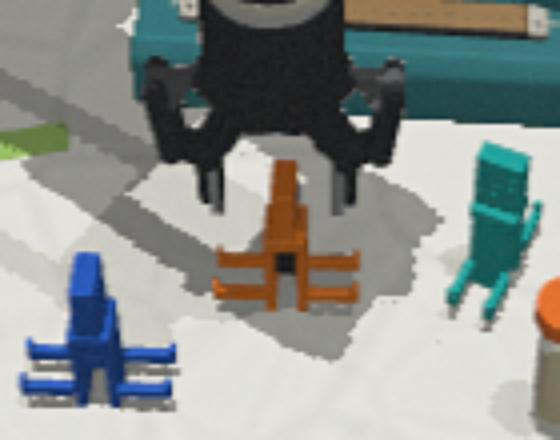

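Request:
servo_tool(dp=[[-0.003,0.002,0.0005],[-0.002,0.002,0.0005],[0,0.001,0],[0,0,0],[0,0,0]], twist=[[-0.26,-0.17,0.3],[0,0,0],[0,0,0],[0,0,0],[0,0,0]], fingers=[0.06,0.06,0.06,0.06,0.06])

```text
clock: 3.75
eef_pos: [0.4968, -0.3394, 0.0733]
tcp_rot: [0.758, 0.653, 0.0, 0.003]
wrist_force: [-0.1, 0.3, -0.2]
gripper_width: 0.0599
```

```bash
python3 plan.py .494 -.337 .07 -8.5
```

```text
t 3.75 p [ 0.4968 -0.3394  0.0733] yawY -8.53 z [ 0.0045 -0.0041 -1.    ] F [-0.05  0.27 -0.18] T [ 0.002  0.012 -0.063] w 0.0599 j [-0.71  0.53  1.67 -0.    0.93 -0.56]
n 1 d [-0.0028  0.0024 -0.0033] rel [ 0.2885  0.1951 -0.0299]
[[0.002, -0.0032, 0.0033]] [[0.29, 0.2, -0.03]]
```

Request:
servo_tool(dp=[[0.002,-0.003,0.002],[0,0,0],[0,0,0],[0,0,0],[0,0,0]], twist=[[0.28,0.19,0],[0,0,0],[0,0,0],[0,0,0],[0,0,0]], fingers=[0.06,0.03,0.015,0.01,0.01], grip_force=25)

```text
clock: 4.25
eef_pos: [0.494, -0.3369, 0.0709]
tcp_rot: [0.758, 0.653, -0.0, -0.0]
wrist_force: [-0.3, 1.0, 0.2]
gripper_width: 0.0135
```

Request:
servo_tool(dp=[[0,0,0],[0,0,0],[0,0,0],[0,0,0],[0,0,0]], twist=[[0,0,0],[0,0,0],[0,0,0],[0,0,0],[0,0,0]], fingers=[0.01,0.005,0,0,0], grip_force=100)

```text
clock: 4.75
eef_pos: [0.4942, -0.337, 0.071]
tcp_rot: [0.758, 0.653, 0.0, 0.0]
wrist_force: [0.1, 0.1, 2.3]
gripper_width: 0.0126
```

```bash
python3 plan.py;  python3 - <<'E'
from station import *
import cv2,numpy as np
for n in ("side",):
  p,d=get_image(n);cv2.imwrite("pics/side3.png",p[:,:,::-1])
cv2.imwrite('pics/c3.png',cv2.resize(p[260:370,200:340,::-1],(560,440)))
E
```

```text
t 4.75 p [ 0.4942 -0.337   0.071 ] yawY -8.53 z [ 0.0001 -0.0001 -1.    ] F [0.14 0.07 2.35] T [-0.101 -0.047 -0.016] w 0.0126 j [-0.71  0.54  1.67  0.    0.93 -0.57]
```

View pics/c3.png

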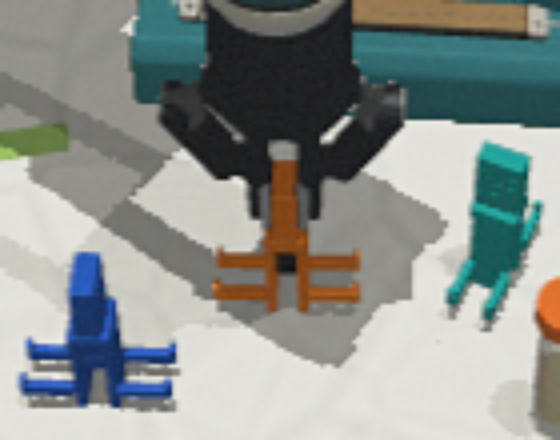

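Request:
servo_tool(dp=[[0,0,-0.01],[0,0,-0.04],[0,0,-0.05],[0,0,-0.05],[0,0,-0.05]], twist=[[0,0,0],[0,0,0],[0,0,0],[0,0,0],[0,0,0]], fingers=[0,0,0,0,0])

```text
clock: 5.3
eef_pos: [0.4933, -0.3363, 0.273]
tcp_rot: [0.758, 0.653, -0.0, -0.001]
wrist_force: [0.4, -0.6, -2.2]
gripper_width: 0.0128
```

Request:
servo_tool(dp=[[0,0,-0.05],[0,0,-0.02],[0,0,0],[0,0,0],[0,0,0]], twist=[[0,0,0],[0,0,0],[0,0,0],[0,0,0],[0,0,0]], fingers=[0,0,0,0,0])

```text
clock: 5.8
eef_pos: [0.493, -0.336, 0.3385]
tcp_rot: [0.758, 0.653, -0.0, -0.002]
wrist_force: [0.5, -0.2, -0.7]
gripper_width: 0.0125
```

```bash
python3 plan.py .548 .401 .335 -58 .04;  python3 - <<'E'
from station import *
import cv2,numpy as np
from h import *
print(proj('side',state()['eef_pos']))
p,d=get_image("side");cv2.imwrite("pics/side4.png",p[:,:,::-1]);np.save('pics/side4.npy',d)
cv2.imwrite('pics/c4.png',cv2.resize(p[150:350,150:400,::-1],(750,600),interpolation=2))
E
```

```text
t 5.8 p [ 0.493  -0.336   0.3385] yawY -8.54 z [-0.0037  0.0032 -1.    ] F [ 0.47 -0.19 -0.74] T [ 0.018  0.008 -0.02 ] w 0.0125 j [-0.71  0.28  1.36  0.    1.51 -0.57]
n 19 d [ 0.055   0.737  -0.0035] rel [-0.2871 -0.0413 49.4643]
[[0.0388, -0.0029, 0.0003], [0.0386, -0.0047, 0.0003], [0.0384, -0.0064, 0.0003], [0.038, -0.0081, 0.0003], [0.0376, -0.0099, 0.0003]] [[-0.02, -0.0, 2.6], [-0.02, -0.0, 2.6], [-0.02, -0.0, 2.6], [-0.02, -0.0, 2.6], [-0.02, -0.0, 2.6]]
[[0.0371, -0.0116, 0.0003], [0.0366, -0.0132, 0.0003], [0.0359, -0.0149, 0.0003], [0.0352, -0.0165, 0.0003], [0.0344, -0.0181, 0.0003]] [[-0.02, -0.0, 2.6], [-0.02, -0.0, 2.6], [-0.02, -0.0, 2.6], [-0.02, -0.0, 2.6], [-0.02, -0.0, 2.6]]
[[0.0336, -0.0196, 0.0003], [0.0327, -0.0211, 0.0002], [0.0317, -0.0226, 0.0002], [0.0306, -0.024, 0.0002], [0.0295, -0.0254, 0.0002]] [[-0.02, -0.0, 2.6], [-0.02, -0.0, 2.6], [-0.02, -0.0, 2.6], [-0.02, -0.0, 2.6], [-0.02, -0.0, 2.6]]
[[0.0283, -0.0267, 0.0002], [0.0271, -0.0279, 0.0002], [0.0258, -0.0291, 0.0002], [0.0244, -0.0303, 0.0002]] [[-0.02, -0.0, 2.6], [-0.02, -0.0, 2.6], [-0.02, -0.0, 2.6], [-0.02, -0.0, 2.6]]
[[267.25342188 220.66927857]]
```

View pics/c4.png

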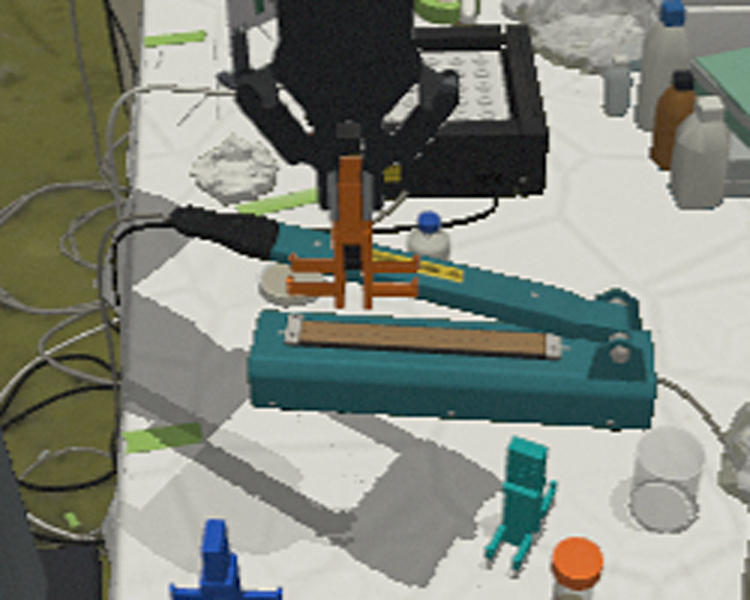

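Request:
servo_tool(dp=[[0.039,-0.003,0],[0.039,-0.005,0],[0.038,-0.006,0],[0.038,-0.008,0],[0.038,-0.01,0]], twist=[[0,0,2.6],[0,0,2.6],[0,0,2.6],[0,0,2.6],[0,0,2.6]], fingers=[0,0,0,0,0])

```text
clock: 6.35
eef_pos: [0.5077, -0.1407, 0.339]
tcp_rot: [0.827, 0.562, -0.001, -0.002]
wrist_force: [0.2, -0.1, -1.6]
gripper_width: 0.0126
```

Request:
servo_tool(dp=[[0.037,-0.012,0],[0.037,-0.013,0],[0.036,-0.015,0],[0.035,-0.016,0],[0.034,-0.018,0]], twist=[[0,0,2.6],[0,0,2.6],[0,0,2.6],[0,0,2.6],[0,0,2.6]], fingers=[0,0,0,0,0])

```text
clock: 6.85
eef_pos: [0.522, 0.0527, 0.3392]
tcp_rot: [0.886, 0.464, -0.001, -0.001]
wrist_force: [0.6, -0.3, -2.3]
gripper_width: 0.0127
```

Request:
servo_tool(dp=[[0.034,-0.02,0],[0.033,-0.021,0],[0.032,-0.023,0],[0.031,-0.024,0],[0.029,-0.025,0]], twist=[[0,0,2.6],[0,0,2.6],[0,0,2.6],[0,0,2.6],[0,0,2.6]], fingers=[0,0,0,0,0])

```text
clock: 7.35
eef_pos: [0.5367, 0.2474, 0.339]
tcp_rot: [0.932, 0.361, -0.002, -0.0]
wrist_force: [1.1, -0.4, -1.9]
gripper_width: 0.0125
```

Request:
servo_tool(dp=[[0.028,-0.027,0],[0.027,-0.028,0],[0.026,-0.029,0],[0.024,-0.03,0],[0,0,0]], twist=[[0,0,2.6],[0,0,2.6],[0,0,2.6],[0,0,2.6],[0,0,0]], fingers=[0,0,0,0,0])

```text
clock: 7.85
eef_pos: [0.5476, 0.4051, 0.338]
tcp_rot: [0.961, 0.278, -0.002, -0.001]
wrist_force: [0.5, -0.3, -1.8]
gripper_width: 0.0126
```

```bash
python3 plan.py .548 .401 .235 -58 .025
```

```text
t 7.85 p [0.5476 0.4051 0.338 ] yawY -57.76 z [-0.0039  0.0008 -1.    ] F [ 0.48 -0.3  -1.84] T [-0.033 -0.026 -0.006] w 0.0126 j [0.53 0.41 1.16 0.   1.57 1.54]
n 5 d [ 0.0004 -0.0041 -0.103 ] rel [-0.1581  0.1647  0.2362]
[[-0.0003, 0.0008, 0.0206], [-0.0003, 0.0008, 0.0206], [-0.0003, 0.0008, 0.0206], [-0.0003, 0.0008, 0.0206], [-0.0004, 0.0008, 0.0206]] [[-0.03, 0.03, 0.05], [-0.03, 0.03, 0.05], [-0.03, 0.03, 0.05], [-0.03, 0.03, 0.05], [-0.03, 0.03, 0.05]]
```

Request:
servo_tool(dp=[[0,0.001,0.03],[0,0.001,0.03],[0,0.001,0.03],[0,0,0.02],[0,0,0]], twist=[[-0.1,0.1,0.2],[-0.06,0.06,0],[0,0,0],[0,0,0],[0,0,0]], fingers=[0,0,0,0,0])

```text
clock: 8.35
eef_pos: [0.5475, 0.3957, 0.2257]
tcp_rot: [0.962, 0.274, -0.003, 0.002]
wrist_force: [-1.4, -0.3, -1.5]
gripper_width: 0.0125
```

Request:
servo_tool(dp=[[0,0,0],[0,0,0],[0,0,0],[0,0,0],[0,0,0]], twist=[[0,0,0],[0,0,0],[0,0,0],[0,0,0],[0,0,0]], fingers=[0,0,0,0,0])

```text
clock: 8.85
eef_pos: [0.5508, 0.3984, 0.2319]
tcp_rot: [0.962, 0.275, 0.002, 0.001]
wrist_force: [-0.2, 0.6, -2.0]
gripper_width: 0.0129
```

```bash
python3 plan.py .548 .401 .21 -58 .025;  python3 - <<'E'
from station import *
import cv2,numpy as np
from h import *
s=state()
for n in("side","top"):
    p,d=get_image(n);cv2.imwrite(f"pics/{n}5.png",p[:,:,::-1]);np.save(f"pics/{n}5.npy",d);print(n,proj(n,s['eef_pos']))
im=cv2.imread('pics/side5.png');r,c,f=90,210,10
o=cv2.resize(im[r:r+60,c:c+80],None,fx=f,fy=f,interpolation=0)
for i in range(0,80,10): cv2.putText(o,str(c+i),(i*f,9),0,.35,(0,0,255));o[:,i*f]//=2
for i in range(0,60,10): cv2.putText(o,str(r+i),(0,i*f+9),0,.35,(0,0,255));o[i*f]//=2
cv2.imwrite('pics/c5.png',o)
cv2.imwrite('pics/c5t.png',cv2.resize(cv2.imread('pics/top5.png')[180:280,100:210],(660,600),interpolation=2))
E
```

```text
t 8.85 p [0.5508 0.3984 0.2319] yawY -58.13 z [ 0.0046  0.     -1.    ] F [-0.19  0.59 -2.04] T [-0.015  0.02   0.055] w 0.0129 j [ 0.53  0.47  1.33 -0.    1.34  1.54]
n 1 d [-0.0028  0.0026 -0.0219] rel [ 0.1389 -0.2269 -0.1291]
[[-0.001, -0.0038, 0.0219]] [[0.14, -0.23, -0.13]]
side [[263.17667037 104.46398933]]
top [[131.83639502 211.05778992]]
```

View pics/c5.png

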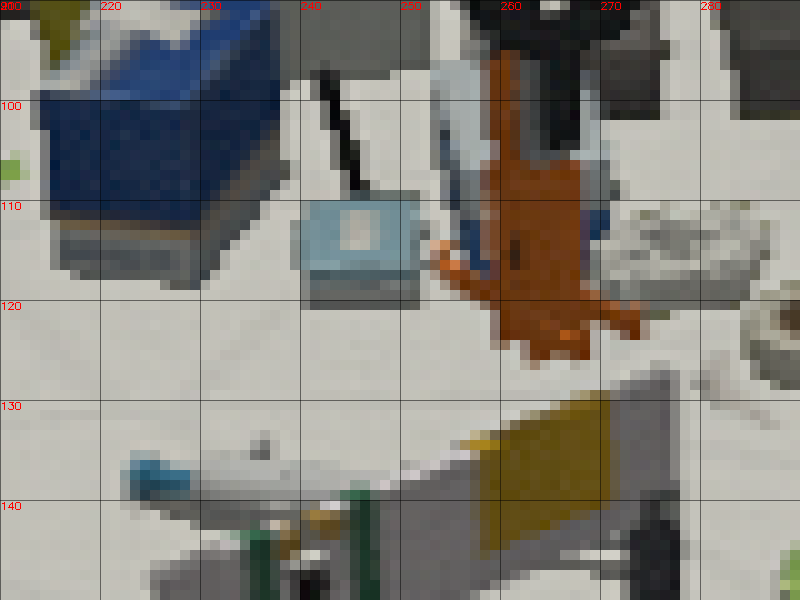

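View pics/c5t.png

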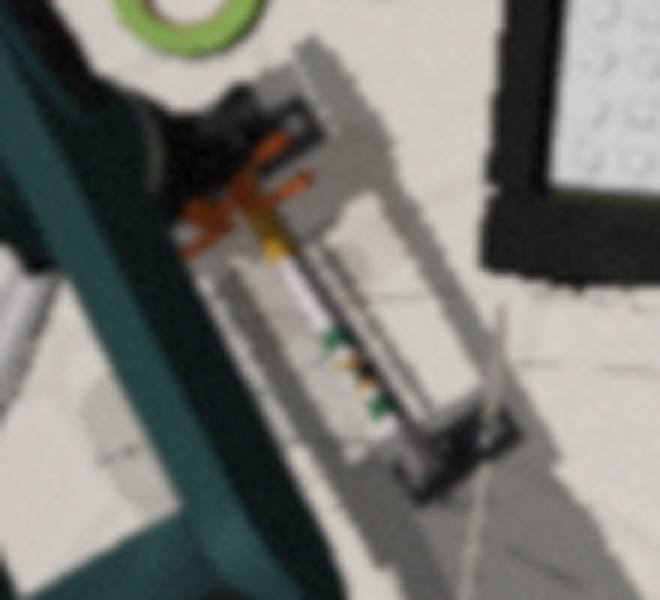

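```bash
python3 - <<'E'
import cv2,numpy as np
from h import *
from scipy.spatial.transform import Rotation as R
def z(n,r,c,h,w,f):
    im=cv2.imread(f'pics/{n}5.png')
    o=cv2.resize(im[r:r+h,c:c+w],None,fx=f,fy=f,interpolation=0)
    for i in range(0,w,10): cv2.putText(o,str(c+i),(i*f,9),0,.35,(0,0,255));o[:,i*f]//=2
    for i in range(0,h,10): cv2.putText(o,str(r+i),(0,i*f+9),0,.35,(0,0,255));o[i*f]//=2
    return o
cv2.imwrite('pics/z5.png',z('top',195,122,50,50,12))
# expected hanger points: origin below TCP
p=np.array([.5508,.3984,.2319]);a=np.radians(-58.1);X=np.array([np.cos(a),np.sin(a),0]);Y=np.array([-np.sin(a),np.cos(a),0]);Z=np.array([.0046,0,-1])
o=p+Z*.071
for sx in(1,-1):
  for sy in(1,-1):
    q=o+X*sx*.042+Y*sy*.011-Z*.021; print('prong',sx,sy,proj('top',q).round(1),proj('side',q).round(1))
for sy in (1,-1):
  for x in(.006,.012): q=o+X*x+Y*sy*.012; print('leg',x,sy,proj('side',q).round(1))
E
```

```text
prong 1 1 [[146.9 201.3]] [[274.  121.7]]
prong 1 -1 [[150.8 207.6]] [[268.8 123.7]]
prong -1 1 [[122.5 216.8]] [[258.9 113.3]]
prong -1 -1 [[126.5 223.1]] [[253.8 115.1]]
leg 0.006 1 [[267.9 123.6]]
leg 0.012 1 [[268.9 124.2]]
leg 0.006 -1 [[262.3 125.7]]
leg 0.012 -1 [[263.3 126.3]]
```

View pics/z5.png

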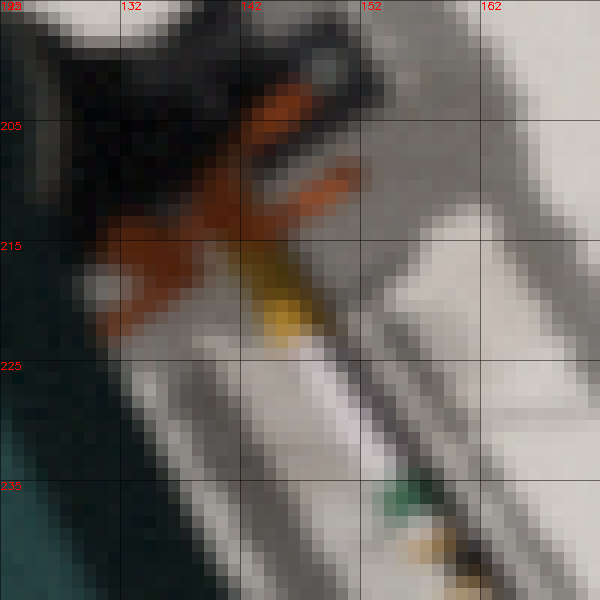

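Request:
servo_tool(dp=[[0,-0.0045,0],[0,0,0.01],[0,0,0.01],[0,0,0.006],[0,0,0]], twist=[[0.14,-0.23,-0.4],[0,0,0],[0,0,0],[0,0,0],[0,0,0]], fingers=[0,0,0,0,0])

```text
clock: 9.45
eef_pos: [0.547, 0.4013, 0.203]
tcp_rot: [0.961, 0.278, -0.002, 0.001]
wrist_force: [-1.3, -0.2, -2.1]
gripper_width: 0.0127
```

Request:
servo_tool(dp=[[0,0,0],[0,0,0],[0,0,0],[0,0,0],[0,0,0]], twist=[[0,0,0],[0,0,0],[0,0,0],[0,0,0],[0,0,0]], fingers=[0,0,0,0,0])

```text
clock: 9.95
eef_pos: [0.5482, 0.402, 0.2054]
tcp_rot: [0.961, 0.278, -0.0, 0.0]
wrist_force: [-0.7, 0.2, -1.3]
gripper_width: 0.0126
```

```bash
python3 plan.py .5485 .4025 .205 -57.7;  cat > shot.py <<'E'
import sys
from station import *
import cv2,numpy as np
from h import *
k=sys.argv[1]
out=[]
for n,r,c,h,w in(("side",88,205,75,85),("top",190,120,75,75)):
    p,d=get_image(n);cv2.imwrite(f"pics/{n}{k}.png",p[:,:,::-1]);np.save(f"pics/{n}{k}.npy",d)
    f=8;im=p[:,:,::-1]
    o=cv2.resize(im[r:r+h,c:c+w],None,fx=f,fy=f,interpolation=2)
    for i in range(0,w,10): cv2.putText(o,str(c+i),(i*f,9),0,.35,(0,0,255));o[:,i*f]=o[:,i*f]*.8
    for i in range(0,h,10): cv2.putText(o,str(r+i),(0,i*f+9),0,.35,(0,0,255));o[i*f]=o[i*f]*.8
    cv2.imwrite(f'pics/v{n}{k}.png',o)
E
python3 shot.py 6
```

```text
t 9.95 p [0.5482 0.402  0.2054] yawY -57.73 z [-0.0008 -0.0004 -1.    ] F [-0.71  0.16 -1.27] T [-0.008 -0.01  -0.095] w 0.0126 j [0.53 0.49 1.35 0.   1.3  1.54]
n 1 d [ 0.0003  0.0005 -0.0004] rel [-0.005   0.0501 -0.0342]
[[0.0005, -0.0002, 0.0004]] [[-0.01, 0.05, -0.03]]
```

View pics/vside6.png

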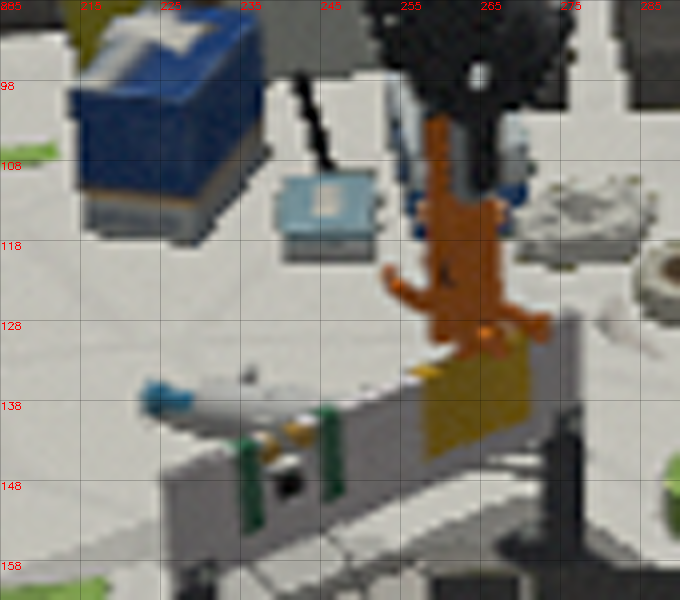

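View pics/vtop6.png

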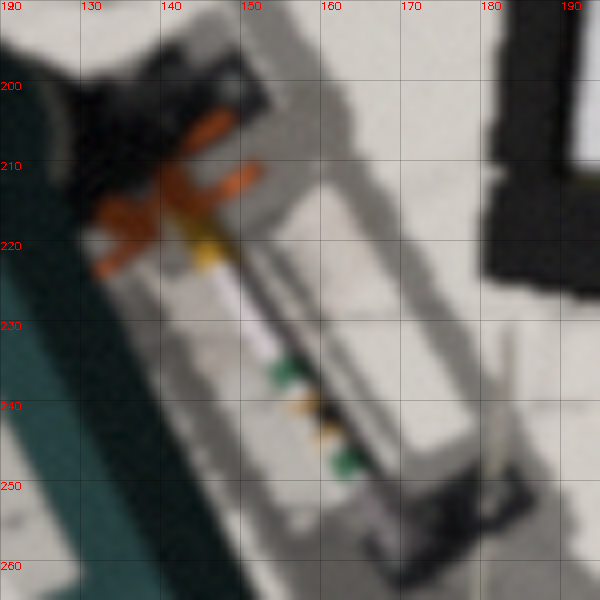

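The side view shows the near leg (263,131) just in front of the yellow face. In the top view the hanger sits over the yellow stretch at (142,214). I'll go down slowly and watch the force.

Request:
servo_tool(dp=[[0,0,0.003],[0,0,0.003],[0,0,0.003],[0,0,0.003],[0,0,0]], twist=[[0,0,0],[0,0,0],[0,0,0],[0,0,0],[0,0,0]], fingers=[0,0,0,0,0])

```text
clock: 10.55
eef_pos: [0.5477, 0.4017, 0.1923]
tcp_rot: [0.961, 0.278, -0.001, 0.0]
wrist_force: [0.4, 0.8, -0.6]
gripper_width: 0.0125
```

```bash
python3 plan.py
```

```text
t 10.55 p [0.5477 0.4017 0.1923] yawY -57.74 z [-0.0023 -0.0013 -1.    ] F [ 0.37  0.8  -0.6 ] T [-0.002  0.006 -0.052] w 0.0125 j [0.53 0.51 1.37 0.   1.27 1.54]
```

Request:
servo_tool(dp=[[0,0,0.003],[0,0,0.003],[0,0,0.003],[0,0,0.002],[0,0,0]], twist=[[0,0,0],[0,0,0],[0,0,0],[0,0,0],[0,0,0]], fingers=[0,0,0,0,0])

```text
clock: 11.05
eef_pos: [0.5478, 0.4018, 0.1816]
tcp_rot: [0.961, 0.278, -0.001, 0.0]
wrist_force: [-0.4, 0.2, -1.2]
gripper_width: 0.0124
```

Request:
servo_tool(dp=[[0,0,0.001],[0,0,0.001],[0,0,0.001],[0,0,0],[0,0,0]], twist=[[0,0,0],[0,0,0],[0,0,0],[0,0,0],[0,0,0]], fingers=[0,0,0,0,0])

```text
clock: 11.55
eef_pos: [0.5481, 0.4019, 0.1791]
tcp_rot: [0.961, 0.278, -0.001, 0.0]
wrist_force: [-0.1, -0.1, -0.9]
gripper_width: 0.0127
```

```bash
python3 plan.py; python3 shot.py 7
```

```text
t 11.55 p [0.5481 0.4019 0.1791] yawY -57.74 z [-0.0012 -0.0006 -1.    ] F [-0.05 -0.08 -0.88] T [ 0.061 -0.017  0.013] w 0.0127 j [0.53 0.52 1.38 0.   1.24 1.54]
```

View pics/vside7.png

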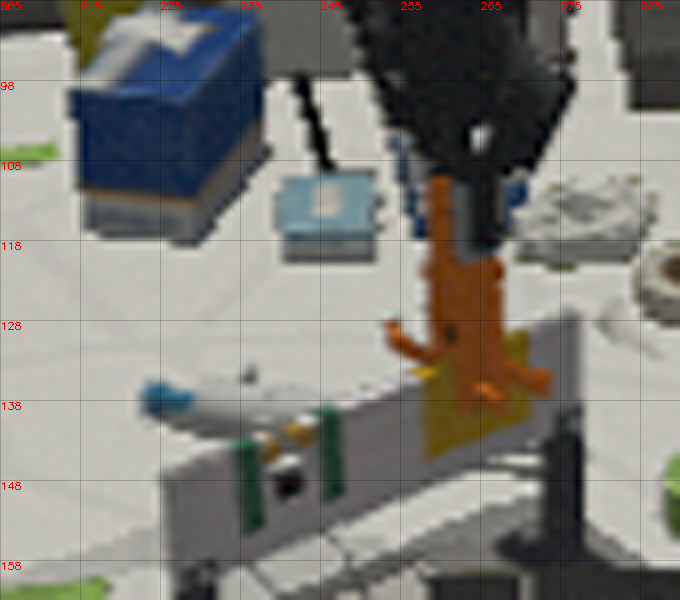

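View pics/vtop7.png

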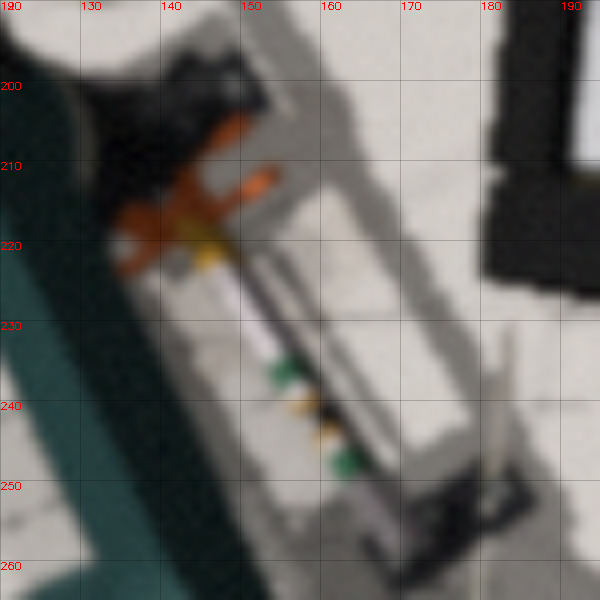

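Request:
servo_tool(dp=[[0,0,0.001],[0,0,0.001],[0,0,0.001],[0,0,0],[0,0,0]], twist=[[0,0,0],[0,0,0],[0,0,0],[0,0,0],[0,0,0]], fingers=[0,0,0,0,0])

```text
clock: 12.15
eef_pos: [0.548, 0.402, 0.1761]
tcp_rot: [0.961, 0.278, -0.001, 0.0]
wrist_force: [-0.0, -0.3, -1.5]
gripper_width: 0.0127
```

```bash
python3 plan.py
```

```text
t 12.15 p [0.548  0.402  0.1761] yawY -57.73 z [-0.0012 -0.0007 -1.    ] F [-0.01 -0.27 -1.48] T [0.03  0.001 0.037] w 0.0127 j [0.53 0.52 1.38 0.   1.24 1.54]
```

Request:
servo_tool(dp=[[0,0,0.001],[0,0,0],[0,0,0.001],[0,0,0],[0,0,0]], twist=[[0,0,0],[0,0,0],[0,0,0],[0,0,0],[0,0,0]], fingers=[0,0,0,0,0])

```text
clock: 12.65
eef_pos: [0.5482, 0.4021, 0.1757]
tcp_rot: [0.961, 0.278, -0.0, 0.0]
wrist_force: [-2.9, -1.7, 10.1]
gripper_width: 0.0129
```

```bash
python3 plan.py
```

```text
t 12.65 p [0.5482 0.4021 0.1757] yawY -57.73 z [-0.0002 -0.0001 -1.    ] F [-2.86 -1.73 10.06] T [-0.359  0.666  0.02 ] w 0.0129 j [0.53 0.52 1.39 0.   1.24 1.54]
```

Request:
servo_tool(dp=[[0,0,-0.001],[-0.002,0,0],[-0.005,0,0],[-0.005,0,0],[-0.005,0,0]], twist=[[0,0,0],[0,0,0],[0,0,0],[0,0,0],[0,0,0]], fingers=[0,0,0,0,0])

```text
clock: 13.15
eef_pos: [0.5344, 0.3932, 0.1758]
tcp_rot: [0.961, 0.278, 0.001, -0.0]
wrist_force: [2.3, 2.0, 5.0]
gripper_width: 0.0124
```

```bash
python3 plan.py
```

```text
t 13.15 p [0.5344 0.3932 0.1758] yawY -57.74 z [ 0.0013  0.0008 -1.    ] F [2.32 2.   5.04] T [ 0.436 -0.676  0.023] w 0.0124 j [0.53 0.5  1.43 0.   1.22 1.54]
```

Request:
servo_tool(dp=[[-0.005,0,0],[-0.005,0,0],[-0.005,0,0],[-0.005,0,0],[-0.005,0,0]], twist=[[0,0,0],[0,0,0],[0,0,0],[0,0,0],[0,0,0]], fingers=[0,0,0,0,0])

```text
clock: 13.65
eef_pos: [0.513, 0.3798, 0.1758]
tcp_rot: [0.961, 0.278, 0.001, -0.0]
wrist_force: [2.6, 1.1, 5.9]
gripper_width: 0.0128
```

```bash
python3 plan.py
```

```text
t 13.65 p [0.513  0.3798 0.1758] yawY -57.74 z [ 0.0009  0.0006 -1.    ] F [2.62 1.06 5.9 ] T [ 0.402 -0.667 -0.002] w 0.0128 j [0.53 0.46 1.49 0.   1.19 1.54]
```

Request:
servo_tool(dp=[[-0.005,0,0],[-0.005,0,0],[-0.005,0,0],[-0.005,0,0],[-0.005,0,0]], twist=[[0,0,0],[0,0,0],[0,0,0],[0,0,0],[0,0,0]], fingers=[0,0,0,0,0])

```text
clock: 14.15
eef_pos: [0.4918, 0.3664, 0.1758]
tcp_rot: [0.961, 0.278, 0.0, -0.0]
wrist_force: [3.9, 1.8, 5.5]
gripper_width: 0.0127
```

Request:
servo_tool(dp=[[-0.004,0,0],[-0.004,0,0],[-0.004,0,0],[0,0,0],[0,0,0]], twist=[[0,0,0],[0,0,0],[0,0,0],[0,0,0],[0,0,0]], fingers=[0,0,0,0,0])

```text
clock: 14.65
eef_pos: [0.481, 0.3592, 0.1757]
tcp_rot: [0.961, 0.278, -0.001, 0.001]
wrist_force: [1.3, -1.1, 7.2]
gripper_width: 0.0129
```

```bash
python3 plan.py; python3 shot.py 8
```

```text
t 14.65 p [0.481  0.3592 0.1757] yawY -57.72 z [-0.0008 -0.0013 -1.    ] F [ 1.26 -1.07  7.16] T [-0.092 -0.34   0.01 ] w 0.0129 j [ 0.53  0.41  1.57 -0.    1.16  1.53]
```

View pics/vside8.png

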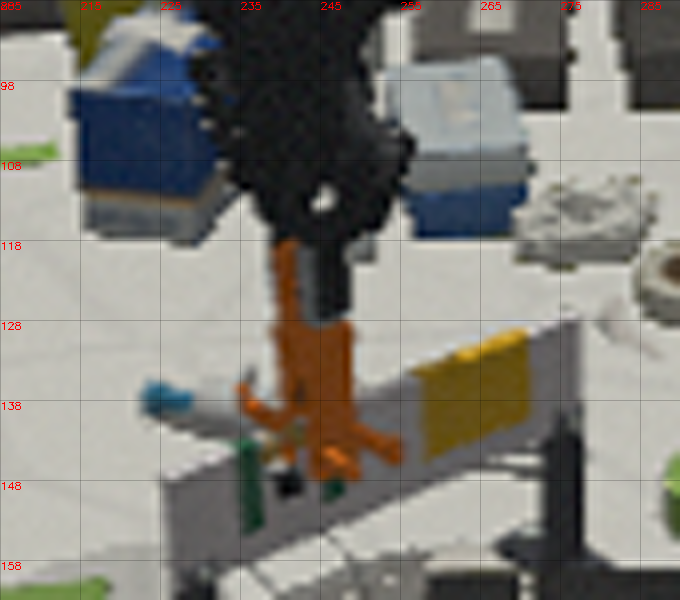

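View pics/vtop8.png

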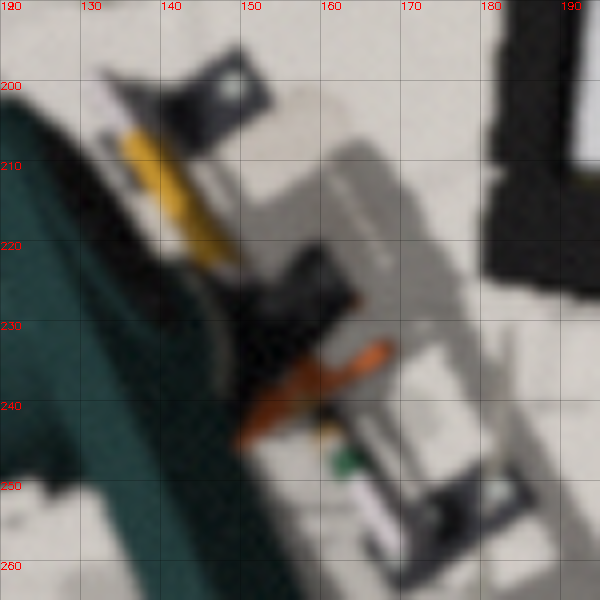

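Request:
servo_tool(dp=[[-0.003,0,0],[-0.003,0,0],[-0.003,0,0],[-0.002,0,0],[0,0,0]], twist=[[0,0,0],[0,0,0],[0,0,0],[0,0,0],[0,0,0]], fingers=[0,0,0,0,0])

```text
clock: 15.25
eef_pos: [0.4714, 0.3531, 0.1754]
tcp_rot: [0.961, 0.278, -0.001, 0.001]
wrist_force: [1.1, -1.5, 6.0]
gripper_width: 0.0129
```

```bash
python3 plan.py
```

```text
t 15.25 p [0.4714 0.3531 0.1754] yawY -57.73 z [-0.0016 -0.0017 -1.    ] F [ 1.08 -1.47  5.97] T [-0.2   -0.321  0.016] w 0.0129 j [ 0.53  0.4   1.6  -0.    1.15  1.53]
```

Request:
servo_tool(dp=[[-0.001,0,0],[-0.001,0,0],[-0.001,0,0],[0,0,0],[0,0,0]], twist=[[0,0,0],[0,0,0],[0,0,0],[0,0,0],[0,0,0]], fingers=[0,0,0,0,0])

```text
clock: 15.75
eef_pos: [0.4682, 0.3512, 0.1742]
tcp_rot: [0.961, 0.278, -0.002, 0.001]
wrist_force: [0.1, -3.4, -1.4]
gripper_width: 0.0126
```

```bash
python3 plan.py
```

```text
t 15.75 p [0.4682 0.3512 0.1742] yawY -57.72 z [-0.0038 -0.003  -1.    ] F [ 0.11 -3.43 -1.43] T [-0.734 -0.264  0.038] w 0.0126 j [ 0.53  0.4   1.61 -0.    1.14  1.53]
```

Request:
servo_tool(dp=[[-0.001,0.0005,0],[-0.001,0.0005,0],[0,0,0.001],[0,0,0.001],[0,0,0]], twist=[[0,0,0],[0,0,0],[0,0,0],[0,0,0],[0,0,0]], fingers=[0,0,0,0,0])

```text
clock: 16.25
eef_pos: [0.4681, 0.3507, 0.1737]
tcp_rot: [0.961, 0.278, -0.001, -0.0]
wrist_force: [-1.2, -1.0, 3.7]
gripper_width: 0.0125
```

```bash
python3 plan.py
```

```text
t 16.25 p [0.4681 0.3507 0.1737] yawY -57.73 z [-0.0013 -0.0001 -1.    ] F [-1.21 -1.05  3.69] T [-0.198  0.287  0.045] w 0.0125 j [0.52 0.39 1.61 0.   1.14 1.53]
```

Request:
servo_tool(dp=[[-0.001,0,0],[-0.001,0,0],[0,0,0],[0,0,0],[0,0,0]], twist=[[0,0,0],[0,0,0],[0,0,0],[0,0,0],[0,0,0]], fingers=[0,0,0,0,0])

```text
clock: 16.75
eef_pos: [0.4665, 0.3493, 0.173]
tcp_rot: [0.961, 0.278, -0.001, 0.0]
wrist_force: [0.3, -0.5, -1.2]
gripper_width: 0.0126
```

```bash
python3 plan.py
```

```text
t 16.75 p [0.4665 0.3493 0.173 ] yawY -57.74 z [-0.0014 -0.0007 -1.    ] F [ 0.28 -0.47 -1.16] T [0.01  0.042 0.003] w 0.0126 j [0.52 0.39 1.62 0.   1.14 1.53]
```

Request:
servo_tool(dp=[[0,0,0.001],[0,0,0.001],[0,0,0],[0,0,0],[0,0,0]], twist=[[0,0,0],[0,0,0],[0,0,0],[0,0,0],[0,0,0]], fingers=[0,0,0,0,0])

```text
clock: 17.25
eef_pos: [0.4661, 0.349, 0.1712]
tcp_rot: [0.961, 0.278, -0.001, 0.0]
wrist_force: [-3.0, -2.3, 4.9]
gripper_width: 0.0124
```

```bash
python3 plan.py; python3 shot.py 9
```

```text
t 17.25 p [0.4661 0.349  0.1712] yawY -57.73 z [-0.0021 -0.0012 -1.    ] F [-2.98 -2.33  4.92] T [-0.444  0.701  0.005] w 0.0124 j [0.52 0.39 1.62 0.   1.13 1.53]
```

View pics/vside9.png

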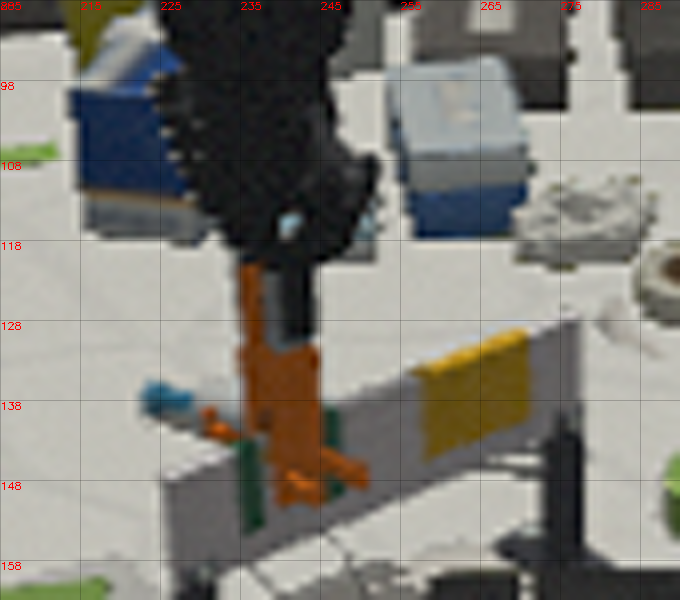

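Request:
servo_tool(dp=[[-0.001,0,0],[-0.001,0,0],[0,0,0],[0,0,0],[0,0,0]], twist=[[0,0,0],[0,0,0],[0,0,0],[0,0,0],[0,0,0]], fingers=[0,0,0,0,0])

```text
clock: 17.85
eef_pos: [0.4651, 0.3484, 0.1712]
tcp_rot: [0.961, 0.278, -0.0, 0.0]
wrist_force: [-2.3, -0.2, 1.1]
gripper_width: 0.0129
```

```bash
python3 plan.py
```

```text
t 17.85 p [0.4651 0.3484 0.1712] yawY -57.73 z [-0.0008 -0.0003 -1.    ] F [-2.34 -0.18  1.08] T [-0.146  0.265  0.004] w 0.0129 j [0.52 0.39 1.62 0.   1.13 1.53]
```

Request:
servo_tool(dp=[[-0.001,0,0],[0,0,0],[0,0,0],[0,0,0],[0,0,0]], twist=[[0,0,0],[0,0,0],[0,0,0],[0,0,0],[0,0,0]], fingers=[0,0,0,0,0])

```text
clock: 18.35
eef_pos: [0.4644, 0.3479, 0.1713]
tcp_rot: [0.961, 0.278, -0.0, 0.0]
wrist_force: [0.8, -0.3, -0.6]
gripper_width: 0.0126
```

```bash
python3 plan.py
```

```text
t 18.35 p [0.4644 0.3479 0.1713] yawY -57.74 z [-0.0005 -0.0002 -1.    ] F [ 0.83 -0.26 -0.58] T [ 0.097 -0.206 -0.022] w 0.0126 j [0.52 0.39 1.62 0.   1.13 1.53]
```

Request:
servo_tool(dp=[[0,0,0.001],[0,0,0.001],[0,0,0],[0,0,0],[0,0,0]], twist=[[0,0,0],[0,0,0],[0,0,0],[0,0,0],[0,0,0]], fingers=[0,0,0,0,0])

```text
clock: 18.85
eef_pos: [0.4646, 0.3481, 0.17]
tcp_rot: [0.961, 0.278, 0.0, -0.0]
wrist_force: [0.7, 0.2, 5.2]
gripper_width: 0.0127
```

```bash
python3 plan.py
```

```text
t 18.85 p [0.4646 0.3481 0.17  ] yawY -57.74 z [ 0.0003  0.0002 -1.    ] F [0.68 0.16 5.18] T [ 0.004 -0.09   0.02 ] w 0.0127 j [0.52 0.39 1.62 0.   1.12 1.53]
```

Request:
servo_tool(dp=[[0,0,0.001],[0,0,0.001],[0,0,0.001],[0,0,0.001],[0,0,0.001]], twist=[[0,0,0],[0,0,0],[0,0,0],[0,0,0],[0,0,0]], fingers=[0,0,0,0,0])

```text
clock: 19.35
eef_pos: [0.4647, 0.3481, 0.1652]
tcp_rot: [0.961, 0.278, 0.0, -0.0]
wrist_force: [0.0, -0.2, 6.6]
gripper_width: 0.0128
```

```bash
python3 plan.py
```

```text
t 19.35 p [0.4647 0.3481 0.1652] yawY -57.73 z [ 0.0006  0.0003 -1.    ] F [ 0.03 -0.25  6.57] T [0.025 0.029 0.01 ] w 0.0128 j [ 0.52  0.4   1.63 -0.    1.11  1.53]
```

Request:
servo_tool(dp=[[0,0,0.001],[0,0,0.001],[0,0,0.001],[0,0,0.001],[0,0,0.001]], twist=[[0,0,0],[0,0,0],[0,0,0],[0,0,0],[0,0,0]], fingers=[0,0,0,0,0])

```text
clock: 19.85
eef_pos: [0.4641, 0.3477, 0.1586]
tcp_rot: [0.961, 0.278, -0.001, 0.0]
wrist_force: [2.9, 2.1, -3.3]
gripper_width: 0.0128
```

Request:
servo_tool(dp=[[0,0,0.001],[0,0,0.001],[0,0,0.001],[0,0,0.001],[0,0,0.001]], twist=[[0,0,0],[0,0,0],[0,0,0],[0,0,0],[0,0,0]], fingers=[0,0,0,0,0])

```text
clock: 20.35
eef_pos: [0.464, 0.3477, 0.1544]
tcp_rot: [0.961, 0.278, -0.001, 0.0]
wrist_force: [1.4, 0.7, -0.6]
gripper_width: 0.0123
```

```bash
python3 plan.py
```

```text
t 20.35 p [0.464  0.3477 0.1544] yawY -57.73 z [-0.0012 -0.0007 -1.    ] F [ 1.44  0.74 -0.6 ] T [ 0.238 -0.403 -0.056] w 0.0123 j [0.52 0.41 1.64 0.   1.09 1.53]
```

Request:
servo_tool(dp=[[0.0003,0,0.001],[0,0,0.001],[0,0,0.001],[0,0,0.001],[0,0,0.001]], twist=[[0,0,0],[0,0,0],[0,0,0],[0,0,0],[0,0,0]], fingers=[0,0,0,0,0], grip_force=120)

```text
clock: 20.85
eef_pos: [0.4641, 0.3478, 0.1502]
tcp_rot: [0.961, 0.278, -0.001, 0.0]
wrist_force: [-1.3, -0.7, 10.5]
gripper_width: 0.0121
```

```bash
python3 plan.py
```

```text
t 20.85 p [0.4641 0.3478 0.1502] yawY -57.73 z [-0.001  -0.0007 -1.    ] F [-1.33 -0.7  10.52] T [-0.147  0.222 -0.02 ] w 0.0121 j [ 0.52  0.41  1.65 -0.    1.08  1.53]
```

Request:
servo_tool(dp=[[0,0,0.001],[0,0,0.0005],[0,0,0],[0,0,0],[0,0,0]], twist=[[0,0,0],[0,0,0],[0,0,0],[0,0,0],[0,0,0]], fingers=[0,0,0,0,0])

```text
clock: 21.35
eef_pos: [0.4642, 0.3478, 0.1495]
tcp_rot: [0.961, 0.278, -0.0, 0.0]
wrist_force: [-2.0, -1.7, 14.9]
gripper_width: 0.0124
```

```bash
python3 plan.py
```

```text
t 21.35 p [0.4642 0.3478 0.1495] yawY -57.72 z [-0.0006 -0.0004 -1.    ] F [-1.96 -1.73 14.88] T [-0.352  0.553  0.023] w 0.0124 j [ 0.52  0.42  1.65 -0.    1.08  1.53]
```

Request:
servo_tool(dp=[[0,0,0.0005],[0,0,0.0005],[0,0,0],[0,0,0],[0,0,0]], twist=[[0,0,0],[0,0,0],[0,0,0],[0,0,0],[0,0,0]], fingers=[0,0,0,0,0])

```text
clock: 21.85
eef_pos: [0.4643, 0.3479, 0.1493]
tcp_rot: [0.961, 0.278, -0.0, 0.0]
wrist_force: [-3.2, -2.8, 20.8]
gripper_width: 0.0124
```

Request:
servo_tool(dp=[[0,0,0],[0,0,0],[0,0,0],[0,0,0],[0,0,0]], twist=[[0,0,0],[0,0,0],[0,0,0],[0,0,0],[0,0,0]], fingers=[0,0,0,0,0])

```text
clock: 22.35
eef_pos: [0.4643, 0.3479, 0.1493]
tcp_rot: [0.961, 0.278, -0.0, 0.0]
wrist_force: [-2.4, -2.0, 20.6]
gripper_width: 0.0125
```

```bash
python3 plan.py; python3 shot.py 10
```

```text
t 22.35 p [0.4643 0.3479 0.1493] yawY -57.72 z [-0.0002 -0.0002 -1.    ] F [-2.36 -2.02 20.56] T [-0.469  0.807 -0.012] w 0.0125 j [ 0.52  0.42  1.65 -0.    1.08  1.53]
```

View pics/vside10.png

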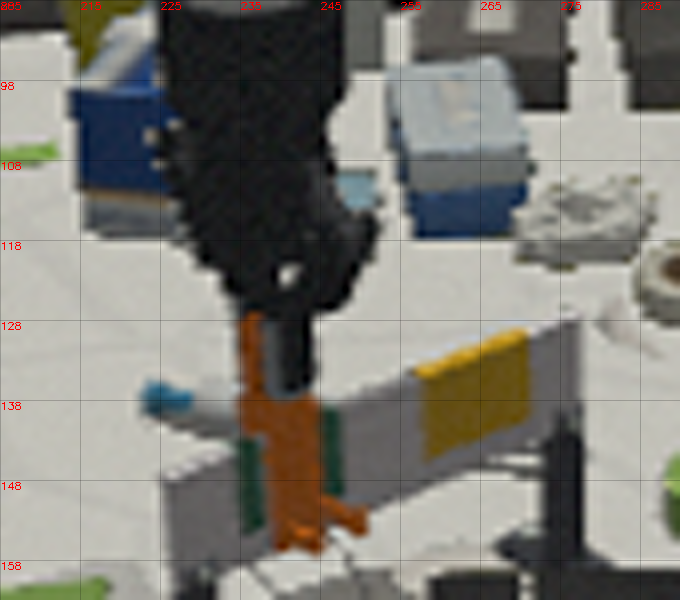

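View pics/side10.png

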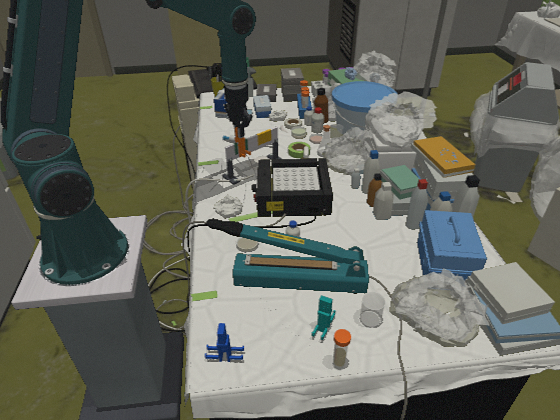

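The hanger is centred between the green marks (236–247, 140–155) and has gone down 26.4 mm from rail contact. It is bearing on the bottomed seat with a steady 21 N. The bystanders stand where they were, so I'm handing in.

```bash
python3 -c "
from station import *
print(job_done())"; python3 plan.py
```

```text
the job is handed in; nothing more can be done
None
the job is handed in; nothing more can be done
```

The orange hanger is snapped into the notch and the arm is still gripping it and pressing down. I handed the job in at about 22.5 s of the 51 s allowed.

**What I did:** I gripped the tab and carried the hanger over the sealer and heater. I lowered it astride the rail on the yellow stretch, touching down at TCP z 0.1757. Then I slid it about 98 mm along the rail, held down against the top edge up to the notch mouth. The side forces showed when the key was centred in the notch, and I pressed straight down. The push held at about 6 to 7 N, then the force reversed as it snapped through, and the key met the seat.

**Last checks:**
- **Depth:** the hanger is 26.4 mm below first rail contact, against 26 mm expected for 21 mm of travel plus the 5 mm seat. The extra 0.4 mm is about what the grip and arm give.
- **Push:** the upward force held steady at 20.6 to 20.8 N over the last half second, above the roughly 13 N that bottoms the seat. The jaw opening stayed at 12.5 mm.
- **Position:** the side picture shows the hanger between the two green marks. It also shows the bottle, beaker and tube where they were. I did not re-measure the dish, which is hard to see, but the arm never touched down near it.

**What disagreed:** the two cameras differed by about 3 to 4 mm across the rail, so I used a value between them and confirmed it by going down without contact. About 3 N of side force remained at the end, mostly along the rail.

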